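# Drive a self-tapping key hook into the rack board

### The arm

A 6-joint arm with a two-finger parallel gripper is mounted at the origin on the work surface. World frame = base frame: x ahead of the robot, y to its left, z up, the work surface at z = 0. Lengths are in m, angles in rad, forces in N, time in s.
With the tool pointing down it reaches from about 0.425 to 0.95 m from the base axis. Payload 3.5 kg.
Tool frame: the origin (TCP) lies on the centre line of the jaws, within the pads' length; the fingertips stand 8 mm ahead of it and the grasp point (between the pads) lies 11 mm behind it; z points along the fingers, y is the line along which they close (so a half turn about z gives the same grasp; the last joint's range is limited). The gripper opens to 85 mm and grips with 20 to 120 N. Pads are 22 mm wide; open, the fingers measure 114 mm over their backs; the gripper's body (76 mm by 85 mm) begins 54 mm behind the grasp point. The pads swing forward as they close: fully open they stand 13 mm farther back than shut.
Start: joints at [1.031, 0.286, 1.577, -0, 1.279, -0.15], TCP at [0.256, 0.624, 0.218] pointing down, gripper open.
Joint ranges: [-2.77, 2.77], [-0.9, 2.22], [0.21, 2.48], [-1.53, 4.67], [0.24, 2.81], [-2.84, 2.84]. Speed limits (rad/s): [2.79, 2.79, 3.14, 3.14, 3.14, 3.14].

### API

Orientations are given as a unit quaternion [x, y, z, w].
In Python, from plant import ctrl gives the robot as it stands. The module is installed in compiled form; this text tells all that it offers.
- The arm moves only by the tool send_rows, never from a script. Its argument "steps" is a list of rows, each a list of 5 numbers: the shift along the tool's x, y, z in m, then the turn about the tool's z in degrees, then the opening, from -1 (shut) to 1 (fully open). A call has 1 to 12 rows; each row is the pose to reach, as a shift and turn from the pose commanded when the call began, along the tool's axes at that moment; what a row does not reach only later rows make up. A row lasts 1/10 s, in which the tool goes at most 50 mm and 8.59 degrees, less where a joint would pass 70% of its speed; a pose out of reach is approached as far as the arm can. A call with a gripper value outside its range is refused whole. The fingers move at their own pace and stop on an object; "squeeze" is the grip in N (left out, the last holds). Time passes only in rows, so rows that repeat a pose let the fingers close. It gives the time, the measured TCP pose, the force, the opening and the grip force at its end, in the units of the state.
- ctrl.get_state(): the state, without advancing time (a new reading comes with each control period).
- ctrl.read_camera(name): name is "scene" or "top" or "wrist"; returns the picture (420x560x3 uint8, red, green, blue); there is no depth.
- ctrl.calibration(name): a dict with "intrinsics" (3x3 intrinsics, pixels), "extrinsics" (4x4, takes a point from world to camera coordinates); the wrist camera has in their place "tool_from_camera" (4x4, takes a point from camera to tool coordinates, whose origin is the TCP and whose axes are the flange's). Camera axes: x right, y up, looking along -z (the intrinsics and any distortion apply to the point x, -y, -z); pixel columns grow to the right and rows downward; lengths in m; the calibration is good to about 2 mm. A picture is of the moment at which its call begins: read the wrist's pose just before it. calibration takes no time and is no camera call.
- ctrl.sign_off(): hands the job in; it is judged then, once.
The state is a dict: "time": time; "qpos": joint angles; "dq": joint speeds; "joint_efforts": joint torques, N m; "eef_pos": TCP position; "tcp_rot": TCP orientation; "contact_force": force on the tool from outside, world axes, zero at the start; "wrist_torque": the same for the moment, N m; "opening": opening from 0.0 (shut) to 1.0 (fully open); "finger_force": force on a finger pad.
Only numpy, scipy, OpenCV 4.12 (cv2) and the standard library are available. Lean on these libraries where they do the work, as an engineer would, in place of code of your own. Each camera call takes 0.05 s, during which the arm holds its last target. There are 200 camera calls.

### The job

Take the loose red screw-in key hook out of the blue holder and stand its pointed shank in the free pilot hole of the wooden key-rack board. Push it firmly straight down while turning it clockwise so that its thread cuts into the wood, and go on until its collar sits down on the board; do not push so hard that the board would split. Leave the hook standing upright on its own and do not disturb the padlock, the lock cylinder or the grease tin.

Things in the scene. Friction and masses are not known exactly. Their poses are not given: they have to be found in the camera images.
- hook_grip (a point): Centre of the red grip of the loose screw-in hook: a flat upright wing 26 mm wide (hook x), 10 mm thick (hook y: close the fingers along this), 46 mm tall; hook z is up. A 6 mm steel prong leaves its top along hook +x, to 31 mm from the axis and 34 mm above this point. At first the hook stands upright in the blue holder, its collar resting on it. About 100 g
- hook_collar (a point): Centre of the underside of the hook's round steel collar (26 mm across, 4 mm thick, just below the wing), on the hook's axis, 27 mm below hook_grip. Below it the screw shank begins: 11 mm across, 25 mm long, with a blunt toothed point
- pilot (a point): Centre of the mouth of the free pilot hole, level with the board's top, 30 mm above the bench; axes as the board's. Hole 12 mm wide, upright, countersunk to 19 mm. The shank drops in freely for 18 to 21 mm; then its point stands on solid wood, the collar 4 to 7 mm above the board (7 only until the first turning lets the teeth settle). The hook is fully in when the collar rests on the board
- holder: Blue plastic holder block, 70 x 70 x 30 mm, fixed to the bench; origin at the centre of its underside. An upright 14 mm hole goes through its centre, in which the loose hook stands
- padlock: Loose brass padlock lying flat, body 45 x 50 x 22 mm with a steel shackle reaching 56 mm along its +x; origin under the centre of its body. Not to be disturbed
- tin: Loose upright blue grease tin, 52 mm across, 70 mm tall, origin at the centre of its underside. Not to be disturbed
- lockcyl: Loose door lock cylinder lying on the bench, 66 mm long along its x, 17 mm wide, 33 mm tall, steel and brass, origin at the centre of its underside. Not to be disturbed
- board: Wooden key-rack board, 90 x 300 x 30 mm, fixed; origin at the centre of its underside, long side along y. Free pilot hole 70 mm along -y; two hooks like the loose one are fixed in it 40 and 120 mm along +y. Under less than 16 N of push the point only spins; push without turning does not sink it; anticlockwise it winds back out; turning takes about 0.06 N m; a push over 35 N may split the wood
- hook: The whole loose hook; origin at the point of its shank, 52 mm below hook_grip. Pushed down steadily with 18 to 25 N and turned clockwise seen from above, it cuts itself 1.4 mm deeper per radian, about 2.9 rad in all, after up to 1.6 rad in which the teeth find their bite; the push must follow it down. It stays as deep as cut, so it may be let go and gripped again
There are look-alikes about, which are no part of the job. Leave any green, purple or turquoise look-alike of the hook alone.

How it is judged:
On the way, in this order (a step that is already met when the one before it is completed fails the run):
1. the hook's point stands in the pilot hole, on the wood (horizontal distance between hook_collar and pilot below 0.004 m and z of hook_collar in the frame of pilot below 0.009 m and angle between hook_grip's own z axis and vertical below 0.15 rad), for 0.1 s.
2. the first thread is cut: the collar is less than 2.2 mm above the board (horizontal distance between hook_collar and pilot below 0.004 m and z of hook_collar in the frame of pilot below 0.0022 m), for 0.2 s.
At the end, for the whole second after the job is handed in: The hook stands in the pilot hole (collar within 4 mm of its axis), its collar down on the board (gap under 1.5 mm), within 0.1 rad of upright and let go; padlock, grease tin and lock cylinder within 15 mm of where they were (horizontal distance between hook_collar and pilot below 0.004 m and z of hook_collar in the frame of pilot below 0.0015 m and angle between hook_grip's own z axis and vertical below 0.1 rad and distance of each of padlock, tin, lockcyl from where it was at the start of the episode below 0.015 m); the robot touches nothing.
It fails at once if the hook is pressed on the board with more than 80 N (the bite of the turning teeth counts too), which splits the wood (contact force between hook and board above 80 N).
It fails at once if the padlock, grease tin or lock cylinder is moved by more than 15 mm (distance of any of padlock, tin, lockcyl from where it was at the start of the episode above 0.015 m).
It also fails if it takes over 70 s, if anything falls off the work surface, if the arm or the gripper's body presses on something with over 40 N, if the wrist force passes 120 N, or if a joint passes its speed limit or range.

## Working session

There is one attempt and no reset: what is moved stays moved. The work goes in short steps, Python scripts to look and compute and a tool call to move; the robot and the scene stay as the last step left them, time stands still between calls to the robot, and variables do not carry over. Pictures are saved under pics/ and viewed, at most 10 in all, crops included, and the job is handed in when it is done.

Besides the shell and the picture viewer there is one more tool, called by a JSON object that holds its "op" and its "data". send_rows: Moves the arm, as the interface text tells. Its arguments: {"type":"object","properties":{"steps":{"type":"array","items":{"type":"array","items":{"type":"number"}}},"squeeze":{"type":"number"}},"required":["steps"]}

```bash
mkdir -p pics; python3 - <<'E'
from plant import ctrl
import cv2
for n in("scene","top"):
    cv2.imwrite(f"pics/{n}0.png",ctrl.read_camera(n)[:,:,::-1])
    c=ctrl.calibration(n);print(n,c)
print(ctrl.calibration("wrist"));print(ctrl.get_state())
E
```

```text
scene {'intrinsics': array([[541.73418012,   0.        , 279.93134958],
       [  0.        , 541.73418012, 205.50978306],
       [  0.        ,   0.        ,   1.        ]]), 'extrinsics': array([[ 0.21952143,  0.97557843,  0.00755391, -0.05189543],
       [-0.53438877,  0.11376125,  0.83754822,  0.29326452],
       [ 0.81623464, -0.1878965 ,  0.54631119, -1.69058374],
       [ 0.        ,  0.        ,  0.        ,  1.        ]])}
top {'intrinsics': array([[543.8443959 ,   0.        , 277.56149893],
       [  0.        , 543.8443959 , 201.32679157],
       [  0.        ,   0.        ,   1.        ]]), 'extrinsics': array([[ 1.05495060e-03, -9.99984292e-01, -5.50487826e-03,
        -9.54264683e-02],
       [ 9.87108303e-01,  1.60277131e-04,  1.60053654e-01,
        -6.22496445e-01],
       [-1.60050257e-01, -5.60275974e-03,  9.87092966e-01,
        -1.08473028e+00],
       [ 0.00000000e+00,  0.00000000e+00,  0.00000000e+00,
         1.00000000e+00]])}
{'intrinsics': array([[312.11696627,   0.        , 280.3839651 ],
       [  0.        , 312.11696627, 211.43310818],
       [  0.     
[... 397 characters left out ...]

{'time': 0.1, 'qpos': array([ 1.03098347e+00,  2.87131507e-01,  1.57801548e+00, -1.23050824e-05,
        1.27856683e+00, -1.49992784e-01]), 'dq': array([-0.00015366, -0.00264893, -0.00247684,  0.00121389,  0.00137905,
       -0.00169572]), 'joint_efforts': array([-4.76719651e-04, -4.07298625e+01, -2.93699884e+01, -2.01619955e-04,
        3.41669314e-03,  2.58854851e-05]), 'eef_pos': array([0.25616977, 0.62384413, 0.2163574 ]), 'tcp_rot': array([ 1.93676422e-01,  9.81064890e-01, -1.00011286e-03, -3.53044982e-04]), 'contact_force': array([ 0.01173232, -0.15505499,  0.08251588]), 'wrist_torque': array([-0.03206208,  0.00751581, -0.00045902]), 'finger_force': 0.0, 'opening': 1.0002426773727122}
```

View pics/scene0.png

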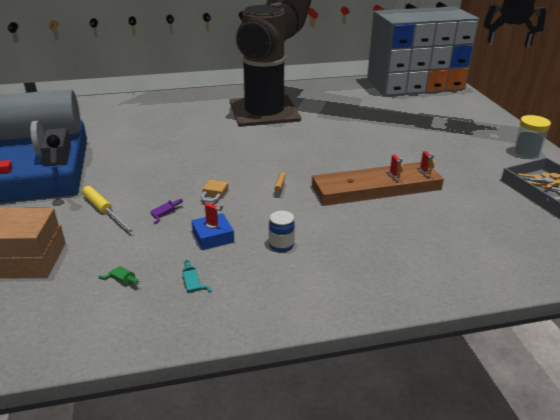

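View pics/top0.png

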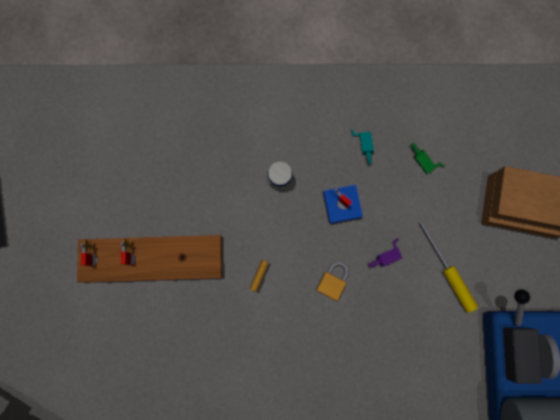

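The top view shows the loose red hook at (344,200) in the blue holder and the free pilot hole at (182,257). The scene view has the hook at (211,216) and the hole at (350,181).

Candidates, all in top pixels:
- Red in holder: (344,200).
- Red hooks fixed in the board: (126,253) and (87,255).
- Turquoise: (366,145).
- Green: (425,160).
- Purple: (387,257).

I choose the one in the holder and will check it in a close crop.

```bash
cat >h.py <<'E'
from plant import ctrl
import numpy as np, cv2
from scipy.spatial.transform import Rotation as R
def cam(n,s=None):
    c=ctrl.calibration(n)
    if n=="wrist":
        T=np.eye(4);T[:3,:3]=R.from_quat(s["tcp_rot"]).as_matrix();T[:3,3]=s["eef_pos"]
        return c["intrinsics"],np.linalg.inv(T@c["tool_from_camera"])
    return c["intrinsics"],c["extrinsics"]
def at(n,px,z,s=None):
    K,E=cam(n,s);d=np.linalg.inv(K)@[*px,1];d=E[:3,:3].T@(d*[1,-1,-1]);o=-E[:3,:3].T@E[:3,3]
    return o+d*(z-o[2])/d[2]
def proj(n,p,s=None):
    K,E=cam(n,s);q=(E@[*p,1])[:3]*[1,-1,-1];q=K@q;return q[:2]/q[2]
E
python3 - <<'E'
from h import *
a=cv2.imread("pics/top0.png");b=cv2.imread("pics/scene0.png")
def crop(i,x,y,w,h,f): return cv2.resize(i[y:y+h,x:x+w],None,fx=f,fy=f,interpolation=cv2.INTER_CUBIC)
A=crop(a,310,170,70,60,5.7);B=crop(b,180,190,70,60,5.7);C=crop(a,150,230,70,60,4);D=crop(b,320,160,70,60,4)
t=np.hstack([A,B]);u=np.hstack([C,D]);u=np.pad(u,((0,0),(0,t.shape[1]-u.shape[1]),(0,0)));cv2.imwrite("pics/c0.png",np.vstack([t,u]))
print("pilot",at("top",(182,257),.03),at("scene",(350,181),.03))
h=cv2.cvtColor(a,40);m=cv2.inRange(h,(105,150,60),(130,255,255));m[:,:310]=0;m[:,380:]=0
r=cv2.minAreaRect(cv2.findNonZero(m));print(r,[at("top",q,.03) for q in cv2.boxPoints(r)])
for q in [(344,200),(280,173),(260,276),(333,284)]:print(q,at("top",q,.06))
E
```

```text
pilot [0.50783222 0.10473048 0.03      ] [0.51051144 0.10748415 0.03      ]
((342.5577087402344, 203.78846740722656), (33.14362716674805, 33.33974075317383), 78.69007110595703) [array([ 0.6484805 , -0.19156629,  0.03      ]), array([ 0.66265351, -0.26142325,  0.03      ]), array([ 0.59277007, -0.2736076 ,  0.03      ]), array([ 0.57884638, -0.20440787,  0.03      ])]
(344, 200) [ 0.62371344 -0.23241879  0.06      ]
(280, 173) [ 0.68074565 -0.10012437  0.06      ]
(260, 276) [ 0.4678902  -0.05974175  0.06      ]
(333, 284) [ 0.4520387  -0.20707805  0.06      ]
```

View pics/c0.png

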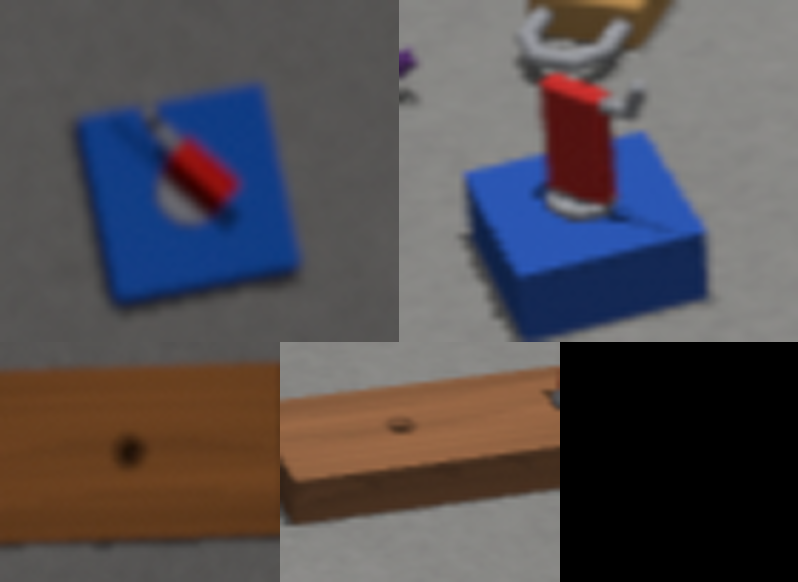

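Crop check: the red wing stands in the blue holder with a steel prong pointing up-left in the top view (yaw ≈43°), so this is the right hook. The holder centre is ≈(0.621,-0.233) and the pilot ≈(0.509,0.106). I'll move above the hook now.

{"op": "send_rows", "data": {"steps": [[-0.663,-0.654,0.02,-65,1],[-0.663,-0.654,0.02,-65,1],[-0.663,-0.654,0.02,-65,1],[-0.663,-0.654,0.02,-65,1],[-0.663,-0.654,0.02,-65,1],[-0.663,-0.654,0.02,-65,1],[-0.663,-0.654,0.02,-65,1],[-0.663,-0.654,0.02,-65,1],[-0.663,-0.654,0.02,-65,1],[-0.663,-0.654,0.02,-65,1],[-0.663,-0.654,0.02,-65,1],[-0.663,-0.654,0.02,-65,1]], "squeeze": 80}}

```text
time: 1.3
eef_pos: [0.4825, 0.0932, 0.2051]
tcp_rot: [-0.364, 0.931, 0.0, -0.0]
contact_force: [0.9, -0.1, -1.0]
opening: 0.998
finger_force: 0.0
```

```bash
cat >>h.py <<'E'
def delta(target,yaw_y):
    s=ctrl.get_state();M=R.from_quat(s["tcp_rot"]).as_matrix()
    d=M.T@(np.array(target)-s["eef_pos"]);y=np.degrees(np.arctan2(M[1,1],M[0,1]))
    print("t",s["time"],"pos",s["eef_pos"].round(4),"yawy",y.round(2),"q",np.degrees(s["qpos"]).round(1),"delta",d.round(4),"turn",((y-yaw_y+180)%360-180).round(2),"F",s["contact_force"].round(1),"tilt",M[:,2].round(3))
E
python3 -c "
from h import *
delta([.621,-.233,.19],133)"
```

```text
t 1.3 pos [0.4825 0.0932 0.2051] yawy 132.67 q [  -0.9   -6.6  116.3    0.    70.3 -133.6] delta [ 0.1192 -0.3337  0.015 ] turn -0.33 F [ 0.9 -0.1 -1. ] tilt [-0.  0. -1.]
```

{"op": "send_rows", "data": {"steps": [[0.119,-0.334,0.015,90,1],[0.119,-0.334,0.015,90,1],[0.119,-0.334,0.015,90,1],[0.119,-0.334,0.015,90,1],[0.119,-0.334,0.015,90,1],[0.119,-0.334,0.015,90,1],[0.119,-0.334,0.015,90,1],[0.119,-0.334,0.015,90,1],[0.119,-0.334,0.015,90,1],[0.119,-0.334,0.015,90,1],[0.119,-0.334,0.015,90,1],[0.119,-0.334,0.015,90,1]]}}

```text
time: 2.5
eef_pos: [0.621, -0.231, 0.1896]
tcp_rot: [0.401, 0.916, 0.0, -0.001]
contact_force: [0.1, 0.6, -0.2]
opening: 0.998
finger_force: 0.0
```

{"op": "send_rows", "data": {"steps": [[0,0,0,90,1],[0,0,0,90,1],[0,0,0,90,1],[0,0,0,90,1],[0,0,0,90,1],[0,0,0,90,1],[0,0,0,90,1],[0,0,0,90,1],[0,0,0,90,1],[0,0,0,90,1],[0,0,0,90,1],[0,0,0,90,1]]}}

```text
time: 3.7
eef_pos: [0.6211, -0.2309, 0.19]
tcp_rot: [0.931, 0.365, -0.0, -0.0]
contact_force: [-0.4, 0.0, -0.0]
opening: 1.0
finger_force: 0.0
```

```bash
python3 -c "
from h import *
delta([.621,-.233,.19],-47)
s=ctrl.get_state();i=ctrl.read_camera('wrist')[:,:,::-1].copy()
for p in [(.621,-.233,.03),(.621,-.233,.08)]:
  print(proj('wrist',p,s))
cv2.imwrite('pics/w1.png',i)"
```

```text
t 3.7 pos [ 0.6211 -0.2309  0.19  ] yawy -47.23 q [-29.2  16.2  93.6  -0.   70.3  18.1] delta [-0.0015  0.0014  0.    ] turn -0.23 F [-0.4  0.  -0. ] tilt [-0.001  0.    -1.   ]
[281.43951924 192.95462811]
[281.57312053 205.51258019]
```

View pics/w1.png

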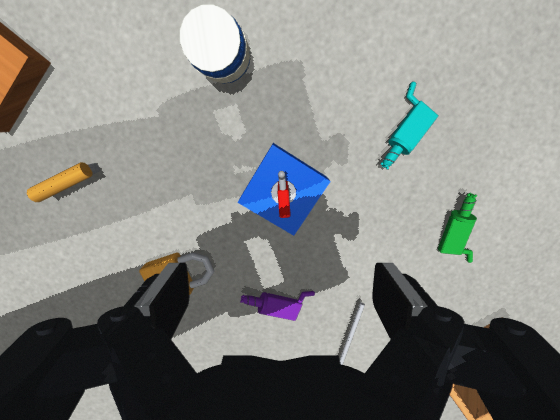

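The wrist view shows the red wing centred at about (283,195), with the prong pointing up and aligned with the tool x axis. The padlock and tin are clear of the fingers. I'll descend and grip.

{"op": "send_rows", "data": {"steps": [[-0.0015,0.003,0.04,0,0.2],[-0.0015,0.003,0.08,0,0.2],[-0.0015,0.003,0.11,0,0.2],[-0.0015,0.003,0.13,0,0.2],[-0.0015,0.003,0.143,0,0.2],[-0.0015,0.003,0.143,0,0.2],[-0.0015,0.003,0.143,0,0.2]]}}

```text
time: 4.45
eef_pos: [0.6228, -0.2347, 0.0483]
tcp_rot: [0.931, 0.364, 0.0, 0.001]
contact_force: [0.4, -0.1, -0.1]
opening: 0.599
finger_force: 0.0
```

{"op": "send_rows", "data": {"steps": [[0,0,0,0,-1],[0,0,0,0,-1],[0,0,0,0,-1],[0,0,0,0,-1],[0,0,0,0,-1],[0,0,0,0,-1],[0,0,0,0,-1],[0,0,0,0,-1]]}}

```text
time: 5.25
eef_pos: [0.6232, -0.2348, 0.0489]
tcp_rot: [0.931, 0.364, 0.001, 0.001]
contact_force: [-0.4, 0.9, 5.5]
opening: 0.094
finger_force: 80.8
```

```bash
python3 -c "
from h import *
delta([.509,.106,.15],-47)
print(ctrl.get_state()['finger_force'],ctrl.get_state()['opening'])"
```

```text
t 5.25 pos [ 0.6232 -0.2348  0.0489] yawy -47.33 q [-29.4  25.2  97.8   0.   56.9  18. ] delta [ 0.1471 -0.3277 -0.1017] turn -0.33 F [-0.4  0.9  5.5] tilt [ 0.002 -0.001 -1.   ]
80.81506133079529 0.09362879098612037
```

{"op": "send_rows", "data": {"steps": [[0,0,-0.02,0,-1],[0,0,-0.04,0,-1],[0,0,-0.07,0,-1],[0,0,-0.1,0,-1],[0,0,-0.102,0,-1]]}}

```text
time: 5.75
eef_pos: [0.6244, -0.2356, 0.154]
tcp_rot: [0.931, 0.364, 0.002, 0.003]
contact_force: [0.8, 0.2, -0.2]
opening: 0.094
finger_force: 80.2
```

{"op": "send_rows", "data": {"steps": [[0.147,-0.328,0,-90,-1],[0.147,-0.328,0,-90,-1],[0.147,-0.328,0,-90,-1],[0.147,-0.328,0,-90,-1],[0.147,-0.328,0,-90,-1],[0.147,-0.328,0,-90,-1],[0.147,-0.328,0,-90,-1],[0.147,-0.328,0,-90,-1],[0.147,-0.328,0,-90,-1],[0.147,-0.328,0,-90,-1],[0.147,-0.328,0,-90,-1],[0.147,-0.328,0,-90,-1]]}}

```text
time: 6.95
eef_pos: [0.5068, 0.1065, 0.1474]
tcp_rot: [0.401, 0.916, -0.001, -0.001]
contact_force: [-0.2, 0.2, -1.5]
opening: 0.091
finger_force: 80.1
```

{"op": "send_rows", "data": {"steps": [[0,0,0,-100,-1],[0,0,0,-100,-1],[0,0,0,-100,-1],[0,0,0,-100,-1],[0,0,0,-100,-1],[0,0,0,-100,-1],[0,0,0,-100,-1],[0,0,0,-100,-1],[0,0,0,-100,-1],[0,0,0,-100,-1],[0,0,0,-100,-1],[0,0,0,-100,-1]]}}

```text
time: 8.15
eef_pos: [0.5072, 0.1063, 0.148]
tcp_rot: [-0.445, 0.896, 0.0, -0.001]
contact_force: [-0.5, 0.7, -1.2]
opening: 0.097
finger_force: 80.1
```

```bash
python3 -c "
from h import *
delta([.509,.106,.15],158)
s=ctrl.get_state();i=ctrl.read_camera('wrist')[:,:,::-1].copy();cv2.imwrite('pics/w2.png',i)
j=ctrl.read_camera('scene')[:,:,::-1];k=ctrl.read_camera('top')[:,:,::-1]
print(s['opening'],s['finger_force'])
p=s['eef_pos']
c=lambda im,n,f:(lambda u:cv2.resize(im[int(u[1])-50:int(u[1])+50,int(u[0])-50:int(u[0])+50],(300,300),interpolation=2))(proj(n,f))
cv2.imwrite('pics/w2b.png',np.vstack([i[0:300,130:430],np.hstack([])]) if 0 else np.hstack([cv2.resize(i,(400,300)),c(j,'scene',p-[0,0,.04])]))
print(proj('scene',p-[0,0,.04]))
"
```

```text
t 8.15 pos [0.5072 0.1063 0.148 ] yawy 142.82 q [   0.6    0.6  115.7   -0.    63.8 -142.2] delta [-0.0008 -0.0016 -0.002 ] turn -15.18 F [-0.5  0.7 -1.2] tilt [-0.002 -0.    -1.   ]
0.09665355935481154 80.09957313537598
[351.70638564 150.90256621]
```

View pics/w2b.png

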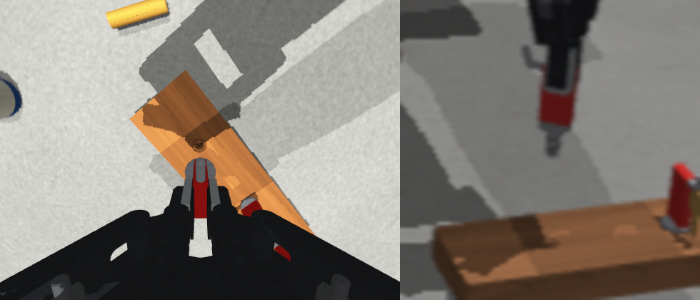

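The wrist view shows the hole near full-resolution pixel (278,204), just ahead of the gripped hook. The scene view shows the hook hanging roughly upright over the board. I'll finish the turn, then look closely.

{"op": "send_rows", "data": {"steps": [[0,0,0.02,-8,-1],[0,0,0.04,-14,-1],[0,0,0.04,-14,-1],[0,0,0.04,-14,-1]]}}

```text
time: 8.7
eef_pos: [0.5076, 0.1064, 0.109]
tcp_rot: [-0.548, 0.837, 0.0, -0.001]
contact_force: [0.2, -0.1, -0.2]
opening: 0.093
finger_force: 80.1
```

```bash
python3 -c "
from h import *
delta([.509,.106,.15],158)
i=ctrl.read_camera('wrist')[:,:,::-1];j=ctrl.read_camera('scene')[:,:,::-1]
z=lambda im,x,y,w,h:cv2.resize(im[y:y+h,x:x+w],(400,480),interpolation=2)
cv2.imwrite('pics/c3.png',np.hstack([z(i,230,180,100,120),z(j,310,120,80,96)]))
"
```

```text
t 8.7 pos [0.5076 0.1064 0.109 ] yawy 156.45 q [   0.6    3.6  117.2   -0.    59.3 -155.8] delta [-0.0002 -0.0014 -0.041 ] turn -1.55 F [ 0.2 -0.1 -0.2] tilt [-0.001 -0.    -1.   ]
```

View pics/c3.png

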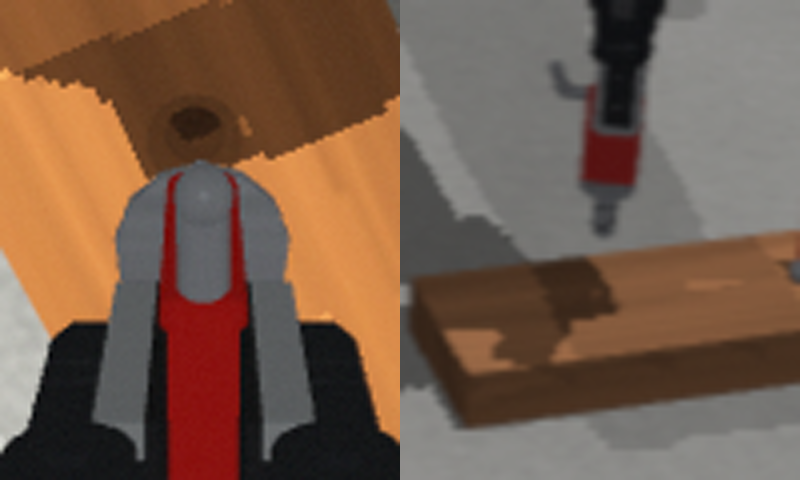

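The close crop puts the hole at wrist (279.2,211), the prong end at wrist (281,229), and the shank tip at scene (350.6,166.5).

```bash
python3 -c "
from h import *
s=ctrl.get_state();M=R.from_quat(s['tcp_rot']).as_matrix();p=s['eef_pos']
w=lambda v:p+M@np.array(v)
for a in(-.003,0,.003):
  print(a,'prong',proj('wrist',w([a+.031,0,-.042]),s),'tip scene',proj('scene',w([a,0,.044])),'collar',proj('scene',w([a,0,.019])),'wingtop',proj('scene',w([a,0,-.031])))
for px in [(279.2,210.5),(279.2,211.5)]:
  h=at('wrist',px,.03,s);print('hole wrist',h,'tool',M.T@(h-p))
h=at('scene',(350,181),.03);print('scene',h,M.T@(h-p)); h=at('top',(182,257),.03);print('top',h,M.T@(h-p))
print('holder',M[:,:2])
"
```

```text
-0.003 prong [280.94540651 236.18396688] tip scene [351.85990754 167.30405881] collar [352.72479697 157.76341065] wingtop [354.51263172 138.04169636]
0 prong [280.95548035 228.88286724] tip scene [350.56555204 167.17867657] collar [351.41596377 157.640178  ] wingtop [353.17384975 137.92314879]
0.003 prong [280.96569383 221.48057022] tip scene [349.27214126 167.05338584] collar [350.10809629 157.51703629] wingtop [351.83607769 137.80469065]
hole wrist [0.50850079 0.10273427 0.03      ] tool [ 0.00356523 -0.00104966  0.08044459]
hole wrist [0.50882736 0.1034857  0.03      ] tool [ 0.00274591 -0.00104986  0.08044518]
scene [0.51051144 0.10748415 0.03      ] [-0.00159246 -0.00100176  0.08044822]
top [0.50783222 0.10473048 0.03      ] [0.00200057 0.00035877 0.08044343]
holder [[-3.98351493e-01 -9.17231135e-01]
 [-9.17232561e-01  3.98352141e-01]
 [-7.18932776e-04 -1.61778918e-03]]
```

```bash
python3 -c "
from h import *
s=ctrl.get_state();M=R.from_quat(s['tcp_rot']).as_matrix();p=s['eef_pos']
for n,c,r in (('scene',(350,181),7),('top',(182,257),7)):
  g=cv2.imread(f'pics/{n}0.png')[:,:,2].astype(float);g=g[c[1]-r:c[1]+r+1,c[0]-r:c[0]+r+1]
  d=np.clip(np.median(g)-12-g,0,None)
  if n=='scene':d[[0,1,-1,-2]]=0
  y,x=np.mgrid[-r:r+1,-r:r+1];q=(c[0]+(d*x).sum()/d.sum(),c[1]+(d*y).sum()/d.sum());h=at(n,q,.03);print(n,q,h,(M.T@(h-p))*1000);print(g.astype(int) if n=='scene' else '')
"
```

```text
scene (np.float64(349.8439086294416), np.float64(180.7728426395939)) [0.50942997 0.10746647 0.03      ] [-1.14543551e+00 -1.68496679e-02  8.04463021e+01]
[[138 139 139 140 140 142 143 143 143 143 143 143 144 145 146]
 [143 143 143 143 143 142 142 141 142 142 144 146 147 149 150]
 [142 143 145 145 148 149 150 151 151 151 151 152 152 153 153]
 [151 152 152 153 153 153 153 153 153 153 152 151 151 151 149]
 [154 154 153 151 149 144 141 140 142 146 147 148 148 149 150]
 [150 149 148 141 128 122 121 119 114 122 139 146 147 147 145]
 [150 148 143 130 117 115 116 113 108 109 120 134 141 142 141]
 [143 141 139 129 107  84  76  74  81  98 114 133 143 145 146]
 [140 140 141 139 130 109  95  92 101 114 134 147 149 150 150]
 [146 147 148 149 149 146 145 145 147 148 151 152 153 153 154]
 [150 151 152 152 152 153 154 154 155 155 155 155 155 154 154]
 [153 154 155 156 155 155 154 153 153 152 152 151 152 152 152]
 [152 152 152 152 151 152 153 152 153 153 153 154 154 154 153]
 [152 153 153 154 155 155 154 153 152 152 152 151 150 150 149]
 [153 152 151 151 150 149 149 149 150 150 149 150 150 150 149]]
top (np.float64(181.92509603072983), np.float64(256.95006402048654)) [0.50793614 0.10489027 0.03      ] [ 1.81260678  0.32710322 80.44361902]
```

{"op": "send_rows", "data": {"steps": [[0.0012,-0.0003,0.015,0,-1],[0.0012,-0.0003,0.028,0,-1],[0.0012,-0.0003,0.031,0,-1],[0.0012,-0.0003,0.034,0,-1],[0.0012,-0.0003,0.037,0,-1],[0.0012,-0.0003,0.037,0,-1]], "squeeze": 100}}

```text
time: 9.4
eef_pos: [0.5079, 0.1052, 0.0723]
tcp_rot: [-0.549, 0.836, 0.0, -0.0]
contact_force: [-0.5, -0.3, -0.7]
opening: 0.084
finger_force: 102.4
```

```bash
python3 -c "
from h import *
delta([.509,.106,.05],158)
print(ctrl.get_state()['wrist_torque'])
i=ctrl.read_camera('wrist')[:,:,::-1];j=ctrl.read_camera('scene')[:,:,::-1]
z=lambda im,x,y,w,h:cv2.resize(im[y:y+h,x:x+w],(400,480),interpolation=2)
cv2.imwrite('pics/c4.png',np.hstack([z(i,230,180,100,120),z(j,310,120,80,96)]))
"
```

```text
t 9.4 pos [0.5079 0.1052 0.0723] yawy 156.66 q [   0.5    6.7  118.3   -0.    55.  -156.2] delta [-0.0012 -0.0007  0.0223] turn -1.34 F [-0.5 -0.3 -0.7] tilt [-0. -0. -1.]
[-0.00577722 -0.00635533 -0.00956489]
```

View pics/c4.png

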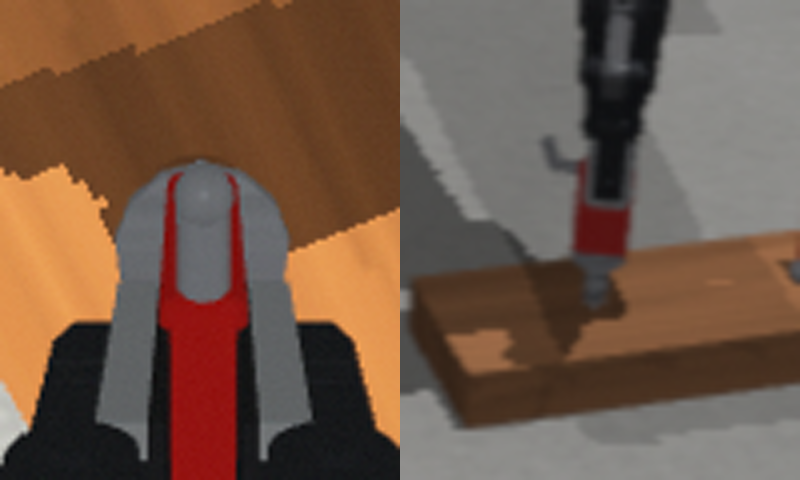

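The tip is at scene (349.5,181.5), right at the hole mouth, with no contact force. I'll lower in small steps.

{"op": "send_rows", "data": {"steps": [[0,0,0.002,0,-1],[0,0,0.004,0,-1],[0,0,0.006,0,-1],[0,0,0.006,0,-1]]}}

```text
time: 9.9
eef_pos: [0.509, 0.106, 0.0667]
tcp_rot: [-0.549, 0.836, -0.0, 0.002]
contact_force: [3.4, 3.9, -1.5]
opening: 0.086
finger_force: 102.5
```

{"op": "send_rows", "data": {"steps": [[-0.002,-0.0008,0,0,-1],[-0.002,-0.0008,0,0,-1],[-0.002,-0.0008,0.002,0,-1],[-0.002,-0.0008,0.004,0,-1],[-0.002,-0.0008,0.004,0,-1]]}}

```text
time: 10.4
eef_pos: [0.5089, 0.1067, 0.0617]
tcp_rot: [-0.549, 0.836, 0.0, -0.0]
contact_force: [0.8, 1.3, -1.8]
opening: 0.087
finger_force: 102.6
```

Nearly free now. I'll go on down until the point stands on the wood.

{"op": "send_rows", "data": {"steps": [[-0.0006,-0.0002,0.002,0,-1],[-0.0006,-0.0002,0.004,0,-1],[-0.0006,-0.0002,0.006,0,-1],[-0.0006,-0.0002,0.0065,0,-1],[-0.0006,-0.0002,0.0065,0,-1]]}}

```text
time: 10.9
eef_pos: [0.5095, 0.1071, 0.0556]
tcp_rot: [-0.55, 0.835, 0.0, -0.0]
contact_force: [0.1, 1.5, -1.4]
opening: 0.087
finger_force: 102.7
```

{"op": "send_rows", "data": {"steps": [[-0.0004,0,0.001,0,-1],[-0.0004,0,0.002,0,-1],[-0.0004,0,0.002,0,-1]]}}

```text
time: 11.2
eef_pos: [0.5101, 0.1074, 0.055]
tcp_rot: [-0.55, 0.835, -0.0, -0.001]
contact_force: [-2.9, 0.4, 5.9]
opening: 0.088
finger_force: 103.8
```

{"op": "send_rows", "data": {"steps": [[0,0,0.001,0,-1],[0,0,0.002,0,-1],[0,0,0.002,0,-1],[0,0,0.002,0,-1]]}}

```text
time: 11.6
eef_pos: [0.5106, 0.1074, 0.0546]
tcp_rot: [-0.55, 0.835, -0.0, -0.0]
contact_force: [-5.0, -0.6, 13.7]
opening: 0.086
finger_force: 104.9
```

{"op": "send_rows", "data": {"steps": [[0.0005,0.001,0.001,0,-1],[0.0005,0.001,0.002,0,-1],[0.0005,0.001,0.002,4,-1],[0.0005,0.001,0.002,8,-1],[0.0005,0.001,0.002,12,-1]]}}

```text
time: 12.1
eef_pos: [0.511, 0.1073, 0.0543]
tcp_rot: [-0.458, 0.889, -0.001, 0.001]
contact_force: [-6.2, -0.4, 18.8]
opening: 0.092
finger_force: 105.5
```

{"op": "send_rows", "data": {"steps": [[0.0009,0.0012,0.0005,6,-1],[0.0009,0.0012,0.0005,12,-1],[0.0009,0.0012,0.0005,18,-1],[0.0009,0.0012,0.0005,24,-1],[0.0009,0.0012,0.0005,30,-1]]}}

```text
time: 12.6
eef_pos: [0.5113, 0.1068, 0.0543]
tcp_rot: [-0.212, 0.977, -0.002, 0.004]
contact_force: [-0.7, -1.4, 16.0]
opening: 0.082
finger_force: 105.2
```

{"op": "send_rows", "data": {"steps": [[0,0,0.001,6,-1],[0,0,0.0015,12,-1],[0,0,0.0015,18,-1],[0,0,0.0015,24,-1],[0,0,0.0015,30,-1],[0,0,0.0015,36,-1]]}}

```text
time: 13.2
eef_pos: [0.5111, 0.1064, 0.0515]
tcp_rot: [0.1, 0.995, -0.001, 0.004]
contact_force: [-0.8, -2.5, 10.9]
opening: 0.09
finger_force: 104.3
```

{"op": "send_rows", "data": {"steps": [[0,0,0.0015,0,-1],[0,0,0.0026,0,-1],[0,0,0.0027,6,-1],[0,0,0.0029,12,-1],[0,0,0.003,18,-1],[0,0,0.0031,24,-1]]}}

```text
time: 13.8
eef_pos: [0.5116, 0.1059, 0.0511]
tcp_rot: [0.304, 0.953, -0.001, 0.004]
contact_force: [-4.6, -4.4, 23.7]
opening: 0.08
finger_force: 106.3
```

{"op": "send_rows", "data": {"steps": [[0.0002,-0.0014,0.0001,6,-1],[0.0002,-0.0014,0.0002,12,-1],[0.0002,-0.0014,0.0003,18,-1],[0.0002,-0.0014,0.0004,24,-1],[0.0002,-0.0014,0.0005,30,-1]]}}

```text
time: 14.3
eef_pos: [0.5109, 0.1049, 0.0504]
tcp_rot: [0.541, 0.841, 0.0, 0.004]
contact_force: [-3.9, -4.7, 22.9]
opening: 0.087
finger_force: 106.1
```

```bash
python3 -c "
from h import *
delta([.51,.107,.05],-158);print(ctrl.get_state()['wrist_torque'])"
```

```text
t 14.3 pos [0.5109 0.1049 0.0504] yawy 24.56 q [  0.6   8.8 118.6  -0.3  52.1 -23.8] delta [0.0023 0.     0.0004] turn -177.44 F [-3.9 -4.7 22.9] tilt [ 0.008 -0.004 -1.   ]
[-0.9629353   0.95052146  0.07604894]
```

{"op": "send_rows", "data": {"steps": [[0,-0.0008,0.0001,6,-1],[0,-0.0017,0.0002,12,-1],[0,-0.0017,0.0003,18,-1],[0,-0.0017,0.0004,24,-1],[0,-0.0017,0.0006,30,-1]]}}

```text
time: 14.8
eef_pos: [0.5097, 0.1043, 0.0497]
tcp_rot: [0.74, 0.673, 0.002, 0.004]
contact_force: [-2.9, -4.3, 21.6]
opening: 0.087
finger_force: 105.9
```

{"op": "send_rows", "data": {"steps": [[-0.001,-0.0006,0.0002,6,-1],[-0.001,-0.0006,0.0003,12,-1],[-0.001,-0.0006,0.0005,18,-1],[-0.001,-0.0006,0.0006,24,-1],[-0.001,-0.0006,0.0008,30,-1],[-0.001,-0.0006,0.0009,36,-1]]}}

```text
time: 15.4
eef_pos: [0.5086, 0.104, 0.0488]
tcp_rot: [0.912, 0.411, 0.003, 0.003]
contact_force: [-4.7, -0.6, 24.1]
opening: 0.085
finger_force: 106.2
```

{"op": "send_rows", "data": {"steps": [[-0.0007,-0.0007,0.0001,6,-1],[-0.0007,-0.0007,0.0002,12,-1],[-0.0007,-0.0007,0.0003,18,-1],[-0.0007,-0.0007,0.0004,24,-1],[-0.0007,-0.0007,0.0006,30,-1]]}}

```text
time: 15.9
eef_pos: [0.5079, 0.1046, 0.0488]
tcp_rot: [0.987, 0.161, 0.004, 0.001]
contact_force: [-5.2, 0.8, 25.8]
opening: 0.087
finger_force: 106.6
```

```bash
python3 -c "
from h import *
delta([.51,.107,.05],-158);print(ctrl.get_state()['wrist_torque'])
s=ctrl.get_state();j=ctrl.read_camera('scene')[:,:,::-1]
cv2.imwrite('pics/c5.png',cv2.resize(j[130:210,310:410],(800,600),interpolation=2))"
```

```text
t 15.9 pos [0.5079 0.1046 0.0488] yawy -71.51 q [ 4.000e-01  8.600e+00  1.191e+02 -1.000e-01  5.180e+01  7.200e+01] delta [ 0.0028 -0.0016 -0.0012] turn 86.49 F [-5.2  0.8 25.8] tilt [ 0.008 -0.001 -1.   ]
[-0.00828304  1.24254917  0.13586326]
```

View pics/c5.png

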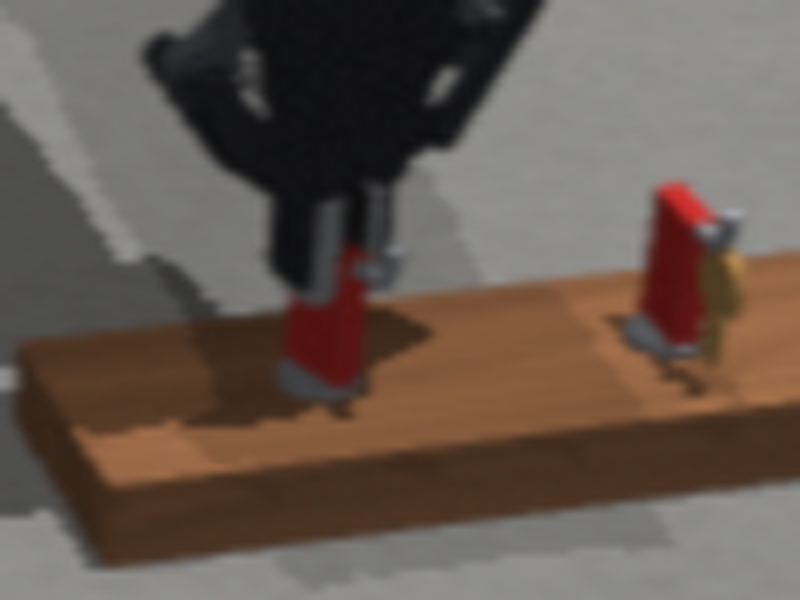

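The hook's collar looks down on the board in the scene crop, like the fixed hook's. Sinking has stopped and the torque has risen to 0.14 N m. I'll make one short extra turn to confirm.

{"op": "send_rows", "data": {"steps": [[-0.0008,-0.0005,0.0001,6,-1],[-0.0008,-0.0005,0.0001,12,-1],[-0.0008,-0.0005,0.0001,18,-1],[-0.0008,-0.0005,0.0001,18,-1]]}}

```text
time: 16.35
eef_pos: [0.5074, 0.1051, 0.0488]
tcp_rot: [1.0, 0.005, 0.005, 0.0]
contact_force: [-4.5, 0.6, 25.4]
opening: 0.085
finger_force: 106.4
```

It is seated. I'll unload, open and retreat straight up.

{"op": "send_rows", "data": {"steps": [[-0.001,0,-0.003,0,-1],[-0.001,0,-0.0058,0,-1],[-0.001,0,-0.0058,0,-1],[-0.001,0,-0.0058,0,-1]]}}

```text
time: 16.75
eef_pos: [0.5056, 0.1051, 0.0494]
tcp_rot: [1.0, 0.006, 0.006, -0.0]
contact_force: [7.6, 2.1, -1.4]
opening: 0.087
finger_force: 102.5
```

{"op": "send_rows", "data": {"steps": [[0,0,0,0,-0.2],[0,0,0,0,-0.2],[0,0,0,0,-0.2],[0,0,0,0,-0.2],[0,0,0,0,-0.2],[0,0,0,0,-0.2]]}}

```text
time: 17.35
eef_pos: [0.501, 0.1049, 0.0478]
tcp_rot: [1.0, 0.006, -0.0, 0.0]
contact_force: [0.0, 0.3, 0.1]
opening: 0.399
finger_force: 0.0
```

{"op": "send_rows", "data": {"steps": [[0,0,-0.01,0,-0.2],[0,0,-0.03,0,-0.2],[0,0,-0.07,0,-0.2],[0,0,-0.11,0,-0.2],[0,0,-0.15,0,-0.2],[0,0,-0.15,0,-0.2]]}}

```text
time: 17.95
eef_pos: [0.5054, 0.105, 0.2062]
tcp_rot: [1.0, 0.006, 0.007, -0.0]
contact_force: [0.1, 0.1, 1.2]
opening: 0.399
finger_force: 0.0
```

```bash
python3 -c "
from h import *
delta([.51,.107,.05],-90)
j=ctrl.read_camera('scene')[:,:,::-1];k=ctrl.read_camera('top')[:,:,::-1]
cv2.imwrite('pics/f.png',np.hstack([cv2.resize(j[130:210,330:430],(480,384),interpolation=2),cv2.resize(j[100:300,130:330],(320,384))]))"
```

```text
t 17.95 pos [0.5054 0.105  0.2062] yawy -89.32 q [  0.5  -3.8 113.6  -0.   69.4  89.8] delta [ 0.0024 -0.0019  0.1563] turn 0.68 F [0.1 0.1 1.2] tilt [ 0.014  0.    -1.   ]
```

View pics/f.png

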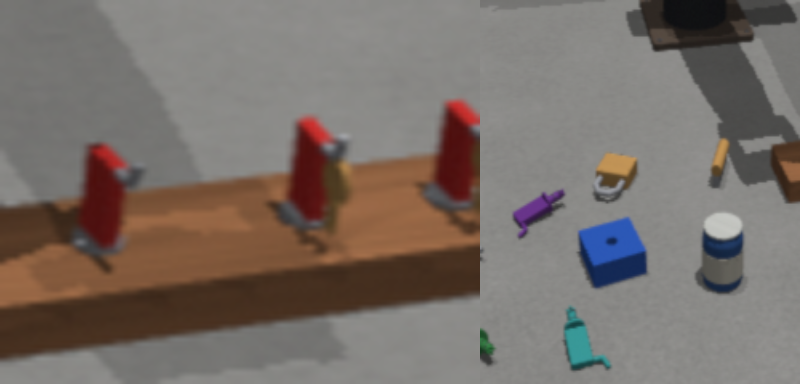

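The loose hook stands upright with its collar flush, like the two fixed hooks. The padlock, tin and cylinder look unmoved, so I'm handing in.

```bash
python3 -c "
from plant import ctrl
print(ctrl.sign_off())"
```

```text
the job is handed in; nothing more can be done
None
```

The red hook is screwed into the free pilot hole and released; in the last picture it stands upright with its collar on the board and the padlock, tin and lock cylinder look unmoved. I handed the job in at about 18 s; no verdict was returned.

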